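Right an upturned bench supply and push it into its bay

TASK

The small bench power supply lies upside down on the mat, feet in the air. Turn it over end for end: stand it on its back end (front panel up) and let go, take it afresh, then set it down on its feet in front of the empty bay of the low riser, its back towards the bay and clear of it, and let go again. Then push it straight into the bay, gently, until its back rests against the stop and it lines up with the supply next to it; do not let it topple, and leave the other things where they are.

Things in the scene. Friction and masses are not known exactly. Their poses are not given: they have to be found in the camera images.
- supply: Loose beige metal box, 110 mm long (x), 60 wide (y), 54 high (z) with its 4 mm rubber feet; 0.25 to 0.5 kg, mass centre in the middle. Origin at its centre; x points to the front panel, z from the cover to the feet. Centre height: 27 mm upside down (as found, z up), 55 mm on its back end (x up), 27 mm on its feet (z down). Sides and ends are flat; the feet are 14 mm discs near the corners.
- supply_front (a point): Centre of the supply's front panel, 55 mm from its centre along +x: a flat grey face with a dark display and round dark sockets (details stand out 1 mm).
- supply_back (a point): Centre of the supply's back face, 55 mm from its centre along -x: plain, with a dark square inlet. The cover (z = -27 mm) has five dark vent slots.
- riser: Grey steel riser, fixed; flat top 72 mm above the table. Two bays side by side, open on its -x side, each 90 mm wide, 64 high inside; walls 6 mm. Origin on the table in the middle of the empty bay; x points into the bay, y across to the other bay, z up. Roof and walls run from x = -40 (mouth) to +60 mm. The other bay (centre y = +96 mm) holds an identical supply, fixed, already home.
- bay_stop (a point): Centre of the face of the empty bay's stop, 27 mm above the table, at the riser's x = +45 mm: a rigid dark steel wall 46 mm high. Axes as the riser's. A supply that is home has its front panel 110 mm in front of this, at x = -65 mm, standing out 25 mm from the mouth.
- bay_mouth (a point): Middle of the mouth of the empty bay, 27 mm above the table, 85 mm in front of the stop; the axes are the riser's.
- spool: Bystander: solder spool standing on its flange, 60 mm across, 45 mm high; origin at its underside. Leave alone.
- jar: Bystander: small jar, 56 mm across, 75 mm high; origin at its underside. Leave alone.
- driver: Bystander: screwdriver with a blue handle, 170 mm long, lying along its x; origin at its underside. Leave alone.
- tin: Bystander: flat round metal tin, 64 mm across, 26 mm high; origin at its underside. Leave alone.
There are look-alikes about, which are no part of the job. Several things look just like the supply: the one meant starts farthest to the robot's left.

How it is judged:
By the outcome, as a careful person would: the job done as asked, in the order asked, and still so for the second after the job is handed in, with the robot touching nothing.
It also fails if it takes over 72 s, if anything falls off the work surface, if the arm or the gripper's body presses on something with over 40 N, if the wrist force passes 120 N, or if a joint passes its speed limit or range.

ROBOT

A 6-joint arm with a two-finger parallel gripper is mounted at the origin on the work surface. World frame = base frame: x ahead of the robot, y to its left, z up, the work surface at z = 0. Lengths are in m, angles in rad, forces in N, time in s.
With the tool pointing down it reaches from about 0.35 to 0.85 m from the base axis. Payload 8.1 kg.
Tool frame: the origin (TCP) lies at the very end of the fingers, on their centre line; the grasp point (between the pads) lies robot.hold_point_z behind it (robot.hold_point_z is the distance from the TCP to the grasp point, in m); z points along the fingers, y is the direction in which the jaws open and shut (so a half turn about z gives the same grasp; the last joint's range is limited). The gripper opens to 93 mm and grips with 3 to 60 N. Pads are 15 mm wide; open, the fingers measure 128 mm over their backs; the gripper's body (75 mm by 188 mm) begins 65 mm behind the grasp point.
Start: joints at [-1.366, 0.13, 1.488, -0, 1.523, -0.085], TCP at [0.171, -0.575, 0.219] pointing down, gripper open.
Joint ranges: [-2.96, 2.96], [-0.89, 2.26], [0.02, 2.5], [-1.34, 4.48], [0, 2.73], [-2.66, 2.66]. Speed limits (rad/s): [2.39, 2.39, 2.79, 3.14, 3.14, 3.14].

INTERFACE

Orientations are given as a rotation vector (axis times angle).
In Python, from plant import robot, cams gives the robot as it stands. The module is installed in compiled form; this text tells all that it offers.
- The arm moves only by the tool step_arm, never from a script. Its argument "deltas" is a list of rows, each an object with "offset": the shift along the tool's x, y, z in cm, a list of three; "roll": the turn about the tool's z in rad. In form: [{"offset": [x, y, z], "roll": roll}, ...]. A call has 1 to 12 rows; each row shifts and turns the commanded pose from where the row before left it, along the tool's axes as they then stand; what a row does not reach is not made up. A row lasts 1/8 s, in which the tool goes at most 62.5 mm and 10.7 degrees, less where a joint would pass 70% of its speed; a pose out of reach is approached as far as the arm can. A call with a gripper value outside its range is refused whole. "fingers" is the finger opening in cm, from 0 to 9.3, set as the call begins (left out, the last holds). The fingers move at their own pace and stop on an object; "grip_force" is the grip in N (left out, the last holds). Time passes only in rows, so rows that do not move let the fingers close. It gives the time, the measured TCP pose, the force and the opening at its end, in the units of the state.
- robot.read_state(): the state, without advancing time (a new reading comes with each control period).
- cams.read_camera(name): name is "side" or "top" or "wrist"; returns a dict with "pixels" (384x512x3 uint8, red, green, blue), "fx", "fy", "cx", "cy" (pixels), "extrinsics" (4x4, takes a point from world to camera coordinates). Camera axes: x right, y down, z forward; pixel columns grow to the right and rows downward; lengths in m; the calibration is good to about 2 mm. A picture is of the moment at which its call begins. There is no depth.
- robot.close_job(): hands the job in, once; it reports no verdict.
Trained networks look in a picture, given as the dict that the camera call returned (one of the last four; its "shot" number tells which), for a name from the list of things; names that differ only in an ending like _2 or _b are one class to them, and where a whole thing is asked for, a point or a joint stands for the part that bears it (a point fixed in the world has none). Each returns a list of dicts, best first, with "score" (0 to 1); they miss things now and then, are a little off and sometimes report something else, mostly with a low value. They report only what shows in the picture. A call takes as long as a camera call. They do not tell look-alikes from the thing itself.
- cams.boxes_of(picture, thing): "xy" ([column, row] in pixels, amid what is visible of it).
- cams.silhouettes(picture, thing): "mask" (384x512 bool, what is visible of it) and "xy" ([column, row] in pixels, amid what is visible of it).
- cams.pinpoint(picture, thing): "xy" ([column, row] in pixels: a listed point, or the origin of a listed thing).
The state is a dict: "t": time; "q": joint angles; "dq": joint speeds; "joint_torque": joint torques, N m; "tool_pos": TCP position; "orientation": TCP orientation; "force": force on the tool from outside, world axes, zero at the start; "wrist_torque": the same for the moment, N m; "opening": finger opening in m.
Only numpy, scipy, OpenCV 4.12 (cv2) and the standard library are available. Lean on these libraries where they do the work, as an engineer would, in place of code of your own. Each camera call takes 0.05 s, during which the arm holds its last target. There are 200 camera calls.

## Working session

There is one attempt and no reset: what is moved stays moved. The work goes in short steps, Python scripts to look and compute and a tool call to move; the robot and the scene stay as the last step left them, time stands still between calls to the robot, and variables do not carry over. Pictures are saved under pics/ and viewed, about 8 in all and at most 12, crops included, and the job is handed in when it is done.

Besides the shell and the picture viewer there is one more tool, called in YAML: its name, and indented under it one key for each argument. step_arm: Moves the arm, as the interface text tells. Its arguments: {"type":"object","properties":{"deltas":{"type":"array"},"fingers":{"type":"number"},"grip_force":{"type":"number"}},"required":["deltas"]}

```bash
mkdir -p pics; cat > h.py <<'E'
import numpy as np, cv2
from scipy.spatial.transform import Rotation as R
from plant import robot, cams
def ray(p,uv):
    E=np.array(p["extrinsics"]);Rm=E[:3,:3];o=-Rm.T@E[:3,3]
    d=Rm.T@np.array([(uv[0]-p["cx"])/p["fx"],(uv[1]-p["cy"])/p["fy"],1.]);return o,d
def atz(p,uv,z):
    o,d=ray(p,uv);return o+d*(z-o[2])/d[2]
def proj(p,X):
    E=np.array(p["extrinsics"]);c=E[:3,:3]@np.asarray(X,float)+E[:3,3]
    return np.array([p["fx"]*c[0]/c[2]+p["cx"],p["fy"]*c[1]/c[2]+p["cy"]])
def tri(obs):
    A=np.zeros((3,3));b=np.zeros(3)
    for p,uv in obs:
        o,d=ray(p,uv);d=d/np.linalg.norm(d);M=np.eye(3)-np.outer(d,d);A+=M;b+=M@o
    return np.linalg.solve(A,b)
def save(p,n): cv2.imwrite("pics/"+n,np.ascontiguousarray(p["pixels"][:,:,::-1]))
E
python3 - <<'E'
from h import *
np.set_printoptions(precision=4,suppress=True)
s=robot.read_state();print(s,robot.hold_point_z)
for c in["top","side"]:
    p=cams.read_camera(c);save(p,c+"0.png")
    E=np.array(p["extrinsics"]);print(c,-E[:3,:3].T@E[:3,3],E[2,:3],p["fx"])
    for n,z in[("supply",.027),("supply_front",.027),("supply_back",.027),("riser",0),("bay_stop",.027),("bay_mouth",.027),("spool",0),("jar",0),("driver",0),("tin",0)]:
        for d in cams.pinpoint(p,n):
            if d["score"]>.2: print(n,round(d["score"],2),np.round(d["xy"],1),atz(p,d["xy"],z))
E
ls
```

```text
{'t': 0.0, 'q': array([-1.3664,  0.1312,  1.4893,  0.    ,  1.523 , -0.0854]), 'dq': array([-0.0007, -0.0006,  0.0019,  0.001 , -0.0004, -0.0005]), 'joint_torque': array([ -0.0039, -55.9834, -49.1772,   0.0764,   0.0352,  -0.0002]), 'tool_pos': array([ 0.1714, -0.5744,  0.2176]), 'orientation': array([-3.1068, -0.4534,  0.0001]), 'force': array([ 0.1607,  0.0336, -0.004 ]), 'wrist_torque': array([-0.0142,  0.0158,  0.0002]), 'opening': 0.09284764018816248} 0.0188
top [ 0.4715 -0.0325  1.1043] [ 0.1102  0.0236 -0.9936] 357.835476496067
supply 0.96 [282.  154.3] [ 0.6893 -0.0983  0.027 ]
supply 0.62 [198.8 204.1] [0.5414 0.1566 0.027 ]
supply_front 0.96 [282.9 136. ] [ 0.7463 -0.1025  0.027 ]
supply_front 0.9 [219.9 207.1] [0.5312 0.0927 0.027 ]
supply_back 0.92 [280.4 170.5] [ 0.6394 -0.0923  0.027 ]
supply_back 0.77 [181.5 197.9] [0.5611 0.2094 0.027 ]
riser 0.83 [322.8 215. ] [ 0.5032 -0.2201  0.    ]
bay_stop 0.74 [181.3 199.5] [0.5562 0.2099 0.027 ]
bay_mouth 0.6 [309.2 214.6] [ 0.5043 -0.1751  0.027 ]
spool 0.78 [231.9 125.4] [0.7911 0.0563 0.    ]
driver 0.8 [114.8 239.4] [0.4385 0.4215 0.    ]
tin 0.78 [396.6 224.8] [ 0.4699 -0.4422  0.    ]
side [-0.3599  0.9786  1.0572] [ 0.569 -0.579 -0.584] 479.84203404280316
supply 0.88 [237.8 224.2] [0.5482 0.1487 0.027 ]
supply 0.63 [258.1 178.5] [ 0.6827 -0.0909  0.027 ]
supply_front 0.86 [250.6 218.9] [0.5361 0.1001 0.027 ]
supply_front 0.8 [251.7 172.2] [ 0.7305 -0.1054  0.027 ]
supply_back 0.9 [225.5 233.7] [0.5437 0.2093 0.027 ]
supply_back 0.75 [264.8 185.6] [ 0.6324 -0.074   0.027 ]
riser 0.67 [317.1 189. ] [ 0.498  -0.2168  0.    ]
bay_stop 0.9 [326.5 177.1] [ 0.4971 -0.2707  0.027 ]
bay_mouth 0.91 [308.  189.2] [ 0.4999 -0.1631  0.027 ]
spool 0.73 [211.3 190.1] [0.7879 0.0547 0.    ]
jar 0.88 [160.  260.4] [0.6271 0.4151 0.    ]
driver 0.73 [195.7 288. ] [0.4562 0.414  0.    ]
h.py
pics
```

```bash
python3 - <<'E'
import cv2,numpy as np
a=cv2.imread("pics/top0.png")[90:290,90:430];b=cv2.imread("pics/side0.png")[130:320,130:400]
a=cv2.resize(a,(510,300),interpolation=2);b=cv2.resize(b,(426,300),interpolation=2)
c=np.zeros((600,510,3),np.uint8);c[:300]=a;c[300:,:426]=b;cv2.imwrite("pics/c0.png",cv2.resize(c,(680,600)) if 0 else c)
E
```

```text
(no output)
```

View pics/c0.png

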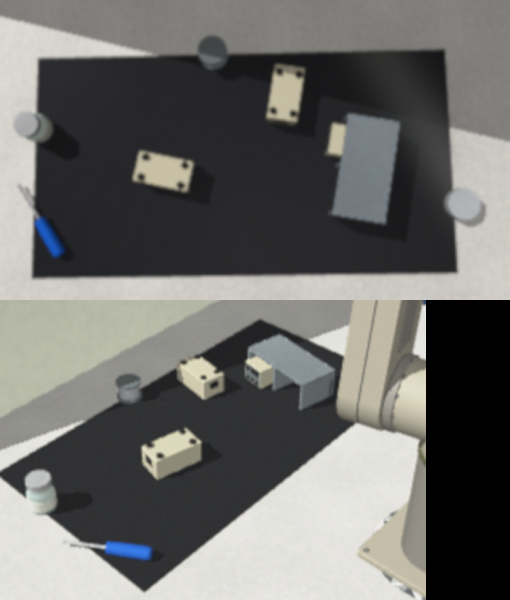

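The target (farthest left) is at about crop pixel (163,171), feet up, with its front towards -y. The riser mouth opens to +y, and the empty bay is the one nearer the robot. The look-alike is at crop pixel (286,92). Next I'll fit precise poses from the silhouettes.

```bash
cat >> h.py <<'E'
from scipy.optimize import minimize
def boxpts(x,y,yaw,b):  # b: xmin,xmax,ymin,ymax,zmin,zmax
    P=np.array([[i,j,k] for i in b[:2] for j in b[2:4] for k in b[4:]]);c,s=np.cos(yaw),np.sin(yaw)
    return P@np.array([[c,-s,0],[s,c,0],[0,0,1]]).T+[x,y,0]
def hullmask(p,P):
    S=4;uv=np.array([proj(p,q) for q in P]);m=np.zeros((384*S,512*S),np.uint8)
    h=cv2.convexHull(np.round((uv+.5)*S-.5).astype(np.int32));cv2.fillConvexPoly(m,h,255)
    return cv2.resize(m,(512,384),interpolation=cv2.INTER_AREA)/255.
def fit(obs,x0,b):
    def cost(v):
        return sum(np.abs(hullmask(p,boxpts(v[0],v[1],v[2],b))-m).sum()/m.sum() for p,m in obs)
    sim=np.array([x0]+[np.array(x0)+d for d in ([.01,0,0],[0,.01,0],[0,0,.15])])
    r=minimize(cost,x0,method="Nelder-Mead",options=dict(initial_simplex=sim,xatol=1e-4,fatol=1e-4))
    return r.x,r.fun
SUP=[-.055,.055,-.03,.03,0,.052];RIS=[-.04,.06,-.051,.147,0,.072]
def mask_near(p,n,uv):
    L=[d for d in cams.silhouettes(p,n)]
    d=min(L,key=lambda d:np.hypot(*(np.array(d["xy"])-uv)));return d["mask"].astype(float),d["score"],d["xy"]
E
python3 - <<'E'
from h import *
np.set_printoptions(precision=4,suppress=True)
pt=cams.read_camera("top");ps=cams.read_camera("side")
a=mask_near(pt,"supply",[199,203]);b=mask_near(ps,"supply",[238,224])
print(a[1:],b[1:],a[0].sum(),b[0].sum())
x0=[.543,.152,-1.75]
for o in([(pt,a[0])],[(ps,b[0])],[(pt,a[0]),(ps,b[0])]): print("sup",fit(o,x0,SUP))
r=mask_near(pt,"riser",[330,200]);print(r[1:],r[0].sum())
print("ris",fit([(pt,r[0])],[.5,-.22,-1.6],RIS))
l=mask_near(pt,"supply",[282,154]);print("look",fit([(pt,l[0])],[.69,-.098,1.6],SUP))
s=R.from_rotvec(robot.read_state()["orientation"]).as_matrix();print(s)
p=pt
# colour checks
hsv=cv2.cvtColor(pt["pixels"],cv2.COLOR_RGB2HSV)
for n,m in(("a",a[0]),("r",r[0])):
    c=max(cv2.findContours(m.astype(np.uint8),0,2)[0],key=cv2.contourArea);print(n,cv2.minAreaRect(c))
E
```

```text
(0.87, [200.5, 202.4]) (0.97, [236.0, 226.0]) 763.0 802.0
sup (array([ 0.5421,  0.1541, -1.7996]), np.float64(0.06534577133605736))
sup (array([ 0.5378,  0.1572, -1.834 ]), np.float64(0.07336071585741527))
sup (array([ 0.5414,  0.1552, -1.7852]), np.float64(0.18624413319744607))
(0.92, [329.2, 197.4]) 2668.0
ris (array([ 0.495 , -0.2226, -1.7463]), np.float64(0.12223447099979422))
look (array([ 0.6963, -0.0916,  2.9595]), np.float64(0.08730425503534747))
[[ 0.9583  0.2858  0.    ]
 [ 0.2858 -0.9583  0.    ]
 [ 0.     -0.     -1.    ]]
a ((199.38291931152344, 203.5463409423828), (38.55335998535156, 20.18463706970215), 12.094757080078125)
r ((328.18060302734375, 200.8392333984375), (47.03434371948242, 68.8827133178711), 8.841814994812012)
```

step_arm:
  deltas:
    - {"offset": [3.9,-3.4,0],"roll": 0}
    - {"offset": [3.9,-3.4,0],"roll": 0}
    - {"offset": [3.9,-3.4,0],"roll": 0}
    - {"offset": [3.9,-3.4,0],"roll": 0}
    - {"offset": [3.9,-3.4,0],"roll": 0}
    - {"offset": [3.9,-3.4,0],"roll": 0}
    - {"offset": [3.9,-3.4,0],"roll": 0}
    - {"offset": [3.9,-3.4,0],"roll": 0}
    - {"offset": [3.9,-3.4,0],"roll": 0}
    - {"offset": [3.9,-3.4,0],"roll": 0}
    - {"offset": [3.9,-3.4,0],"roll": 0}
    - {"offset": [3.9,-3.4,0],"roll": 0}

```text
t: 2.9
tool_pos: [0.5042, -0.0487, 0.2189]
orientation: [3.108, 0.454, 0.001]
force: [0.3, -0.2, 0.4]
opening: 0.093
```

step_arm:
  deltas:
    - {"offset": [0,0,-1],"roll": -0.18}
    - {"offset": [0,0,-1],"roll": -0.18}
    - {"offset": [0,0,-1],"roll": -0.18}
    - {"offset": [0,0,-1],"roll": -0.18}
    - {"offset": [0,0,-1],"roll": -0.18}
    - {"offset": [0,0,-1],"roll": -0.16}
    - {"offset": [0,0,0],"roll": 0}

```text
t: 3.78
tool_pos: [0.5039, -0.0503, 0.2796]
orientation: [2.453, 1.961, 0.002]
force: [-0.5, -0.6, 0.6]
opening: 0.0929
```

```bash
python3 - <<'E'
from h import *
np.set_printoptions(precision=4,suppress=True)
s=robot.read_state();print(s["t"],s["q"],s["tool_pos"],R.from_rotvec(s["orientation"]).as_matrix())
p=cams.read_camera("wrist");save(p,"w1.png")
E=np.array(p["extrinsics"]);print(-E[:3,:3].T@E[:3,3],E[:3,:3],p["fx"])
for n,z in[("supply",.027),("supply_front",.027),("supply_back",.027),("riser",0),("bay_stop",.027),("bay_mouth",.027)]:
    for d in cams.pinpoint(p,n): print(n,round(d["score"],2),np.round(d["xy"],1),atz(p,d["xy"],z))
E
```

```text
3.775 [-0.2009 -0.1444  1.6516  0.      1.6325  0.0211] [ 0.5039 -0.0503  0.2796] [[ 0.2202  0.9755  0.0019]
 [ 0.9755 -0.2202 -0.0003]
 [ 0.0001  0.0019 -1.    ]]
[0.5209 0.0259 0.4456] [[ 0.9754 -0.2202  0.0008]
 [-0.2118 -0.937   0.2777]
 [-0.0604 -0.271  -0.9607]] 266.1525084665233
supply 0.84 [249.5  13.4] [0.5415 0.1549 0.027 ]
supply 0.66 [376.4 162.9] [ 0.6915 -0.0923  0.027 ]
supply_front 0.91 [413.6 165.3] [ 0.7491 -0.1092  0.027 ]
supply_front 0.73 [248.6  59.7] [0.5271 0.0986 0.027 ]
supply_back 0.8 [346.  165.2] [ 0.6438 -0.0853  0.027 ]
riser 0.94 [270.3 251.4] [ 0.4926 -0.2241  0.    ]
```

View pics/w1.png

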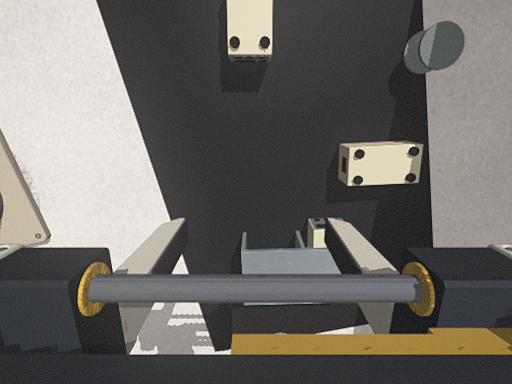

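The wrist view shows the target at the top (about (250,30)) lined up with the tool. The riser mouth edge is at row ~248, partly behind the fingers. I'll move back over the riser to measure it.

step_arm:
  deltas:
    - {"offset": [-5,0,-1],"roll": 0}
    - {"offset": [-5,0,-1],"roll": 0}
    - {"offset": [-5,0,-1],"roll": 0}
    - {"offset": [-5,0,-1],"roll": 0}
    - {"offset": [0,0,0],"roll": 0}

```text
t: 4.75
tool_pos: [0.4587, -0.2485, 0.3191]
orientation: [2.457, 1.956, -0.001]
force: [0.2, 0.5, 0.1]
opening: 0.0928
```

```bash
python3 - <<'E'
from h import *
np.set_printoptions(precision=4,suppress=True)
p=cams.read_camera("wrist");save(p,"w2.png")
import pickle;pickle.dump({k:p[k] for k in p},open("w2.pkl","wb"))
for n,z in[("riser",0),("bay_stop",.027),("bay_mouth",.027),("supply_front",.027)]:
    for d in cams.pinpoint(p,n): print(n,round(d["score"],2),np.round(d["xy"],1),atz(p,d["xy"],z))
m=mask_near(p,"riser",[260,180]);print(m[1:],m[0].sum(),fit([(p,m[0])],[.495,-.222,-1.77],RIS))
E
```

```text
riser 0.64 [271.8 137.8] [ 0.4941 -0.2223  0.    ]
supply_front 0.84 [419.6  29.6] [ 0.7467 -0.1108  0.027 ]
(0.73, [309.3, 145.0]) 9027.0 (array([ 0.493 , -0.2235, -1.7541]), np.float64(0.0989506426255004))
```

View pics/w2.png

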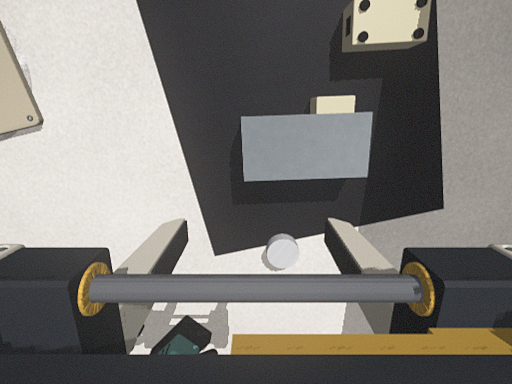

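The roof quad is clear at about (241,117), (373,112), (369,177), (245,182). I'll fit its corners by colour.

```bash
cat > roof.py <<'E'
from h import *
import pickle
np.set_printoptions(precision=4,suppress=True)
p=pickle.load(open("w2.pkl","rb"));im=p["pixels"].astype(int)
b=cv2.GaussianBlur(p["pixels"],(3,3),0).astype(int)
print(b[150,300],b[150,235],b[105,330],b[115,330])
m=((b[...,2]>70)&(b[...,2]>b[...,0])).astype(np.uint8);m[:100]=0;m[195:]=0;m[:,:225]=0;m[:,385:]=0
m=cv2.morphologyEx(m,cv2.MORPH_OPEN,np.ones((5,5)))
c=max(cv2.findContours(m,0,1)[0],key=cv2.contourArea);print(cv2.contourArea(c))
q=cv2.approxPolyDP(c,6,True)[:,0];print(q)
pts=c[:,0].astype(float);L=[]
for i in range(len(q)):
    a,d=q[i].astype(float),q[(i+1)%len(q)].astype(float);u=(d-a)/np.linalg.norm(d-a)
    t=(pts-a)@u;e=np.abs((pts-a)@[-u[1],u[0]])
    s=pts[(t>6)&(t<np.linalg.norm(d-a)-6)&(e<3)]
    L.append(cv2.fitLine(s.astype(np.float32),cv2.DIST_HUBER,0,.01,.01).ravel())
C=[]
for i in range(len(L)):
    v,w=L[i-1],L[i];t=np.linalg.solve(np.array([v[:2],-w[:2]]).T,w[2:]-v[2:]);C.append(v[2:]+t[0]*v[:2])
C=np.array(C);cen=C.mean(0);C=C+0.5*np.sign(C-cen)
W=np.array([atz(p,x,.072) for x in C]);print(C);print(W)
for i in range(len(W)):
    d=W[(i+1)%len(W)]-W[i];print(np.linalg.norm(d),np.degrees(np.arctan2(d[1],d[0])))
o=W.mean(0)[:2]
for yaw in(-1.77,-1.75,-1.73):
    x=np.array([np.cos(yaw),np.sin(yaw)]);y=np.array([-x[1],x[0]]);print(yaw,"origin",o-.01*x-.048*y)
E
python3 roof.py
```

```text
[145 150 153] [46 46 48] [225 217 189] [145 151 155]
8311.5
[[372 111]
 [240 116]
 [244 181]
 [366 177]]
[[373.1808 112.5438]
 [239.8672 114.7485]
 [242.939  181.5251]
 [367.8469 177.1263]]
[[ 0.6465 -0.2124  0.072 ]
 [ 0.452  -0.1709  0.072 ]
 [ 0.432  -0.2721  0.072 ]
 [ 0.6278 -0.3097  0.072 ]]
0.1988486884444386 167.94509718423927
0.10312738379534546 -101.186816709729
0.19941140203252547 -10.877638010423059
0.09904040830120016 79.15024366019257
-1.77 origin [ 0.4945 -0.222 ]
-1.75 origin [ 0.4941 -0.2229]
-1.73 origin [ 0.4937 -0.2238]
```

step_arm:
  deltas:
    - {"offset": [5.2,-0.1,0.6],"roll": 0}
    - {"offset": [5.2,-0.1,0.6],"roll": 0}
    - {"offset": [5.2,-0.1,0.6],"roll": 0}
    - {"offset": [5.2,-0.1,0.6],"roll": 0}
    - {"offset": [5.2,-0.2,0.6],"roll": 0}
    - {"offset": [5.2,-0.2,0.6],"roll": 0}
    - {"offset": [0,0,0],"roll": 0}
    - {"offset": [0,0,0],"roll": 0}

```text
t: 6.05
tool_pos: [0.5198, 0.0613, 0.2825]
orientation: [2.451, 1.965, -0.001]
force: [0.1, -1.2, -0.6]
opening: 0.0928
```

```bash
cat > sup.py <<'E'
from h import *
np.set_printoptions(precision=4,suppress=True)
s=robot.read_state();print(s["t"],s["tool_pos"],R.from_rotvec(s["orientation"]).as_matrix()[:,0])
p=cams.read_camera("wrist");save(p,"w3.png")
for n in("supply","supply_front","supply_back"):
    for d in cams.pinpoint(p,n): print(n,round(d["score"],2),np.round(d["xy"],1),atz(p,d["xy"],.027))
m=mask_near(p,"supply",[260,110]);print(m[1:],m[0].sum(),fit([(p,m[0])],[.541,.155,-1.79],SUP))
b=p["pixels"].astype(int);mm=((b[...,0]>200)&(b[...,2]<b[...,0]-20)).astype(np.uint8)
c=max(cv2.findContours(mm,0,1)[0],key=cv2.contourArea);r=cv2.minAreaRect(c);q=cv2.boxPoints(r);print(r);W=np.array([atz(p,x,.05) for x in q]);print(q,W,W.mean(0))
for i in range(4):
    d=W[(i+1)%4]-W[i];print(np.linalg.norm(d),np.arctan2(d[1],d[0]))
E
python3 sup.py
```

```text
6.05 [0.5198 0.0613 0.2825] [ 0.2173  0.9761 -0.0005]
supply 0.94 [254.6 103.2] [0.5375 0.1505 0.027 ]
supply 0.75 [373.7 228. ] [ 0.6928 -0.0936  0.027 ]
supply_front 0.79 [407.4 230.4] [ 0.7491 -0.1107  0.027 ]
supply_front 0.7 [256.4 134.9] [0.53  0.104 0.027]
supply_back 0.69 [258.6  60.5] [0.556  0.2066 0.027 ]
supply_back 0.63 [345.8 231.4] [ 0.6452 -0.0895  0.027 ]
(0.77, [256.0, 100.2]) 3429.0 (array([ 0.5408,  0.1531, -1.7935]), np.float64(0.029430634896128183))
((257.0, 98.0), (80.0, 42.0), 90.0)
[[236.  58.]
 [278.  58.]
 [278. 138.]
 [236. 138.]] [[0.5255 0.2126 0.05  ]
 [0.5815 0.2001 0.05  ]
 [0.5605 0.0945 0.05  ]
 [0.5    0.108  0.05  ]] [0.5419 0.1538 0.05  ]
0.057298463509496356 -0.2193507126264117
0.10766217162869236 -1.766705317938236
0.062023571545061135 2.9225940059631323
0.1076769370017688 1.3309983191060732
```

View pics/w3.png

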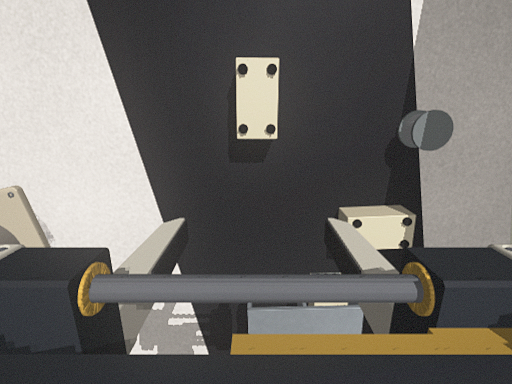

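step_arm:
  deltas:
    - {"offset": [2.6,0.05,3],"roll": 0}
    - {"offset": [2.6,0,4],"roll": 0}
    - {"offset": [0,0,5],"roll": 0}
    - {"offset": [0,0,5],"roll": 0}
    - {"offset": [0,0,4],"roll": 0}
    - {"offset": [0,0,3],"roll": 0}
    - {"offset": [0,0,2],"roll": 0}
    - {"offset": [0,0,1.2],"roll": 0}
    - {"offset": [0,0,0],"roll": 0}

```text
t: 7.42
tool_pos: [0.5315, 0.1109, 0.0101]
orientation: [-2.453, -1.962, 0.002]
force: [0.7, 0.4, -0.4]
opening: 0.0931
```

step_arm:
  deltas:
    - {"offset": [0,0,0],"roll": 0}
    - {"offset": [0,0,0],"roll": 0}
    - {"offset": [0,0,0],"roll": 0}
    - {"offset": [0,0,0],"roll": 0}
    - {"offset": [0,0,0],"roll": 0}
    - {"offset": [0,0,0],"roll": 0}
  fingers: 5.0
  grip_force: 8

```text
t: 8.18
tool_pos: [0.5322, 0.1115, 0.011]
orientation: [2.453, 1.963, 0.001]
force: [-1.8, -0.0, 5.3]
opening: 0.0598
```

step_arm:
  deltas:
    - {"offset": [0.47,0,-1.25],"roll": 0}
    - {"offset": [0.64,0,-1.2],"roll": 0}
    - {"offset": [0.78,0,-1.1],"roll": 0}
    - {"offset": [0.92,0,-1.0],"roll": 0}
    - {"offset": [1.04,0,-0.85],"roll": 0}
    - {"offset": [1.14,0,-0.7],"roll": 0}
    - {"offset": [1.22,0,-0.55],"roll": 0}
    - {"offset": [1.28,0,-0.4],"roll": 0}

```text
t: 9.18
tool_pos: [0.5485, 0.1854, 0.0813]
orientation: [-2.453, -1.963, 0.0]
force: [0.4, 0.1, -3.7]
opening: 0.0603
```

```bash
cat > look.py <<'E'
import sys
from h import *
np.set_printoptions(precision=4,suppress=True)
s=robot.read_state();print(s["t"],s["tool_pos"],s["force"],s["wrist_torque"],s["opening"])
p=cams.read_camera("side");c=proj(p,s["tool_pos"]).astype(int);x,y=np.clip(c-[80,60],0,[352,264])
im=np.ascontiguousarray(p["pixels"][y:y+120,x:x+160,::-1]);print("crop origin",x,y)
cv2.imwrite("pics/"+sys.argv[1],cv2.resize(im,None,fx=3,fy=3,interpolation=2))
for n in("supply","supply_front","supply_back"):
    for d in cams.pinpoint(p,n): print(n,round(d["score"],2),np.round(d["xy"],1))
E
python3 look.py s1.png
```

```text
9.175 [0.5485 0.1854 0.0813] [ 0.3944  0.0903 -3.7159] [-0.1441 -0.0322 -0.0325] 0.06027358955796132
crop origin 148 156
supply 0.64 [219.6 223.4]
supply 0.61 [257.4 177.6]
supply_front 0.69 [233.6 209.7]
supply_front 0.59 [251.4 173.8]
supply_back 0.95 [208.5 233.3]
supply_back 0.7 [266.6 187. ]
```

View pics/s1.png

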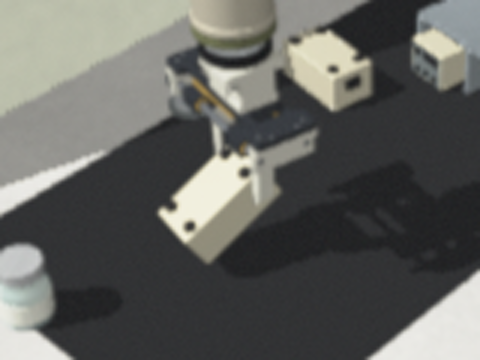

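The box hangs tilted about 30° and lifted clear (wrist force −3.7 N, its weight). Pad friction is holding it, so I'll ease the grip to let it swing.

step_arm:
  deltas:
    - {"offset": [0,0,0],"roll": 0}
    - {"offset": [0,0,0],"roll": 0}
    - {"offset": [0,0,0],"roll": 0}
    - {"offset": [0,0,0],"roll": 0}
  grip_force: 5.5

```text
t: 9.88
tool_pos: [0.5484, 0.1843, 0.0811]
orientation: [-2.453, -1.963, 0.0]
force: [0.2, -0.3, -4.0]
opening: 0.0602
```

```bash
cat > tilt.py <<'E'
from h import *
np.set_printoptions(precision=4,suppress=True)
s=robot.read_state();print(s["t"],s["tool_pos"],s["force"],s["wrist_torque"],s["opening"])
T=R.from_rotvec(s["orientation"]).as_matrix();f=-T[:,0];f[2]=0;f/=np.linalg.norm(f);u=np.array([0,0,1.]);w=np.cross(u,f)
P=s["tool_pos"]-T[:,2]*robot.hold_point_z
obs=[]
for c in("side","top"):
    p=cams.read_camera(c);L=cams.silhouettes(p,"supply");g=proj(p,P)
    d=min(L,key=lambda d:np.hypot(*(np.array(d["xy"])-g)));obs.append((p,d["mask"].astype(float)))
    print(c,d["score"],d["xy"],g,d["mask"].sum())
def pts(v):
    a,lx,lz=v[0],v[1],v[2];X=np.cos(a)*f+np.sin(a)*u;Z=-np.sin(a)*f+np.cos(a)*u
    C=P-lx*X-lz*Z
    return np.array([C+i*X+j*w+k*Z for i in(-.055,.055) for j in(-.03,.03) for k in(-.027,.023)])
def cost(v,o=obs): return sum(np.maximum(m-hullmask(p,pts(v)),0).sum()*2+np.maximum(hullmask(p,pts(v))-m,0).sum() for p,m in o)
best=min(((cost((np.radians(a),.043,.003),obs[:1]),a) for a in range(-10,200,5)));print(best)
for o in(obs[:1],obs):
    r=minimize(cost,[np.radians(best[1]),.043,.003],args=(o,),method="Nelder-Mead",options=dict(initial_simplex=[[np.radians(best[1])+i,.043+j,.003+k] for i,j,k in((0,0,0),(.1,0,0),(0,.008,0),(0,0,.008))]))
    print("tilt deg",np.degrees(r.x[0]),"grip at",r.x[1:],r.fun,"min z",pts(r.x)[:,2].min())
E
python3 tilt.py
```

```text
9.875 [0.5484 0.1843 0.0811] [ 0.1587 -0.2717 -4.0393] [-0.0869 -0.0602 -0.0323] 0.06019597715555535
side 0.66 [223.7, 228.6] [228.8539 212.0128] 645
top 0.7 [194.5, 201.4] [184.535  200.1911] 119
(np.float64(267.2196078431372), 55)
tilt deg 51.53956335793188 grip at [0.0491 0.0117] 229.8313725490196 min z -0.005699719402102458
tilt deg 59.35827265895323 grip at [0.0504 0.0059] 728.5686274509803 min z -0.007531784602751647
```

step_arm:
  deltas:
    - {"offset": [0.4,0,-0.4],"roll": 0}
    - {"offset": [0.4,0,-0.4],"roll": 0}
    - {"offset": [0.4,0,-0.4],"roll": 0}
    - {"offset": [0.4,0,-0.4],"roll": 0}
    - {"offset": [0.4,0,-0.4],"roll": 0}
    - {"offset": [0,0,0],"roll": 0}
    - {"offset": [0,0,0],"roll": 0}
  grip_force: 4.5

```text
t: 10.95
tool_pos: [0.5527, 0.2039, 0.101]
orientation: [-2.453, -1.963, 0.001]
force: [0.2, 0.5, -3.7]
opening: 0.0601
```

```bash
python3 tilt.py
```

```text
10.95 [0.5527 0.2039 0.101 ] [ 0.2461  0.4969 -3.6698] [-0.0491 -0.0401 -0.0369] 0.06006142974041151
side 0.79 [216.1, 224.1] [223.0826 209.3774] 679
top 0.63 [281.3, 154.4] [175.9763 198.2474] 761
(np.float64(274.87450980392157), 65)
tilt deg 62.19298826365552 grip at [0.0495 0.0076] 207.8862745098039 min z 0.01125659256314856
tilt deg 74.41039541445559 grip at [ 0.0513 -0.0052] 2204.7372549019606 min z 0.011532338138283582
```

step_arm:
  deltas:
    - {"offset": [0,0,0.4],"roll": 0}
    - {"offset": [0,0,0.4],"roll": 0}
    - {"offset": [0,0,0.4],"roll": 0}
    - {"offset": [0.6,0,0.0],"roll": 0}
    - {"offset": [0.6,0,0.0],"roll": 0}
    - {"offset": [0.6,0,0.1],"roll": 0}
    - {"offset": [0.6,0,0.1],"roll": 0}
    - {"offset": [0.6,0,0.1],"roll": 0}
    - {"offset": [0.6,0,0.2],"roll": 0}
    - {"offset": [0,0,0],"roll": 0}
  grip_force: 4.5

```text
t: 12.4
tool_pos: [0.5613, 0.24, 0.0851]
orientation: [2.452, 1.963, 0.002]
force: [-2.6, 0.2, 3.4]
opening: 0.0601
```

```bash
sed -i 's/C=P-lx\*X-lz\*Z/C=P-lx*X-lz*Z/' tilt.py; python3 look.py s2.png;python3 tilt.py
```

```text
12.4 [0.5613 0.24   0.0851] [-2.6324  0.1643  3.4487] [ 0.0233  0.3462 -0.0348] 0.06012650909375005
crop origin 133 162
supply 0.72 [207.6 231.7]
supply_front 0.9 [249.3 172.9]
supply_front 0.7 [215.  215.5]
supply_back 0.65 [267.3 184.8]
supply_back 0.65 [328.1 177.5]
supply_back 0.64 [207.9 241.8]
supply_back 0.62 [212.3 229.4]
12.6 [0.5612 0.2393 0.085 ] [-2.5324 -0.2185  5.346 ] [ 0.045   0.4045 -0.0284] 0.06008576750046784
side 0.88 [206.6, 233.2] [213.3219 217.4278] 696
top 0.78 [171.2, 197.0] [164.8782 195.9231] 244
(np.float64(271.93333333333334), 65)
tilt deg 63.499289192648135 grip at [0.0474 0.0081] 199.96470588235292 min z -0.00348103149434356
tilt deg 66.27400085246546 grip at [0.0482 0.0083] 469.3803921568627 min z -0.0048951285204015225
```

View pics/s2.png

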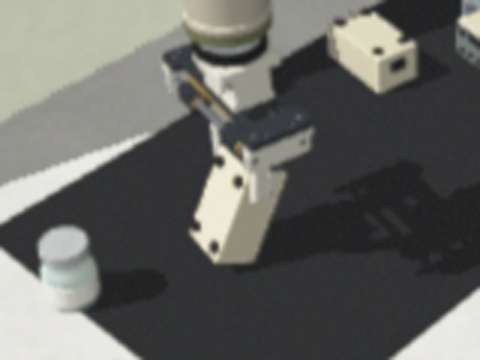

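The box is at about 66° and its bottom edge slides along the mat. I'll lift it slightly, ease the grip again and let gravity finish the swing.

step_arm:
  deltas:
    - {"offset": [0,0,-0.6],"roll": 0}
    - {"offset": [0,0,-0.6],"roll": 0}
    - {"offset": [0,0,-0.3],"roll": 0}
    - {"offset": [0,0,0],"roll": 0}
  grip_force: 4.5

```text
t: 13.3
tool_pos: [0.5609, 0.2391, 0.0994]
orientation: [2.453, 1.963, 0.001]
force: [-0.0, 0.1, -4.9]
opening: 0.0598
```

step_arm:
  deltas:
    - {"offset": [0,0,0],"roll": 0}
    - {"offset": [0,0,0],"roll": 0}
    - {"offset": [0,0,0],"roll": 0}
    - {"offset": [0,0,0],"roll": 0}
  grip_force: 3.6

```text
t: 13.8
tool_pos: [0.5606, 0.2391, 0.099]
orientation: [-2.453, -1.963, 0.0]
force: [-0.4, -0.5, -3.8]
opening: 0.0596
```

```bash
python3 tilt.py
```

```text
13.8 [0.5606 0.2391 0.099 ] [-0.3965 -0.4709 -3.8162] [-0.0798 -0.0611  0.0295] 0.05959345756326436
side 0.73 [207.8, 231.7] [213.1561 213.9735] 694
top 0.63 [171.4, 195.9] [163.5995 195.673 ] 221
(np.float64(267.81960784313725), 70)
tilt deg 64.70694827515189 grip at [0.0467 0.0094] 216.14509803921567 min z 0.010304048925718534
tilt deg 67.29115722630335 grip at [0.0471 0.0087] 501.67843137254897 min z 0.009905452467447015
```

step_arm:
  deltas:
    - {"offset": [0,0,0],"roll": 0}
    - {"offset": [0,0,0],"roll": 0}
    - {"offset": [0,0,-0.5],"roll": 0}
    - {"offset": [0,0,0.5],"roll": 0}
    - {"offset": [0,0,-0.5],"roll": 0}
    - {"offset": [0,0,0.5],"roll": 0}
    - {"offset": [0,0,0],"roll": 0}
  grip_force: 3.0

```text
t: 14.88
tool_pos: [0.5603, 0.239, 0.0985]
orientation: [-2.453, -1.963, 0.001]
force: [-0.4, -0.3, -3.2]
opening: 0.0601
```

```bash
python3 tilt.py
```

```text
14.875 [0.5603 0.239  0.0985] [-0.4284 -0.2875 -3.2493] [-0.0916 -0.0326 -0.0438] 0.06011206002479174
side 0.79 [210.9, 228.1] [213.2728 214.1483] 742
top 0.65 [171.1, 195.7] [163.6997 195.8128] 238
(np.float64(316.9490196078431), 75)
tilt deg 69.59806825367674 grip at [0.0492 0.0105] 180.26666666666665 min z 0.006497041931152652
tilt deg 71.96371040276563 grip at [0.0498 0.0094] 380.38823529411764 min z 0.006374459241000328
```

step_arm:
  deltas:
    - {"offset": [0,0,-0.9],"roll": 0}
    - {"offset": [0,0,0.9],"roll": 0}
    - {"offset": [0,0,-0.9],"roll": 0}
    - {"offset": [0,0,0.9],"roll": 0}
    - {"offset": [0,0,-0.9],"roll": 0}
    - {"offset": [0,0,0.9],"roll": 0}
    - {"offset": [0,0,0],"roll": 0}
  grip_force: 3.0

```text
t: 15.95
tool_pos: [0.56, 0.2389, 0.098]
orientation: [-2.452, -1.963, 0.002]
force: [-0.9, -0.7, -3.4]
opening: 0.06
```

```bash
python3 tilt.py
```

```text
15.95 [0.56   0.2389 0.098 ] [-0.8787 -0.6942 -3.3999] [-0.0491 -0.0681  0.0074] 0.059988379699153924
side 0.93 [213.7, 231.1] [213.3541 214.268 ] 684
top 0.53 [171.6, 198.0] [163.7731 195.9065] 257
(np.float64(390.30196078431374), 80)
tilt deg 76.30164574015676 grip at [0.0548 0.0096] 185.78823529411764 min z 0.001463864093872517
tilt deg 74.86995465269644 grip at [0.0564 0.0115] 358.25882352941176 min z -0.0007123496955350845
```

step_arm:
  deltas:
    - {"offset": [0,0,0.3],"roll": 0}
    - {"offset": [0,0,0.3],"roll": 0}
    - {"offset": [0.4,0,0.1],"roll": 0}
    - {"offset": [0.4,0,0.1],"roll": 0}
    - {"offset": [0.4,0,0.1],"roll": 0}
    - {"offset": [0.4,0,0.1],"roll": 0}
    - {"offset": [0.4,0,0.1],"roll": 0}
    - {"offset": [0.4,0,0.1],"roll": 0}
    - {"offset": [0.4,0,0.1],"roll": 0}
    - {"offset": [0,0,0],"roll": 0}
  grip_force: 3.0

```text
t: 17.4
tool_pos: [0.5668, 0.2665, 0.0858]
orientation: [2.453, 1.963, -0.001]
force: [0.0, 2.1, -1.0]
opening: 0.0601
```

```bash
python3 look.py s3.png;python3 tilt.py
```

```text
17.4 [0.5668 0.2665 0.0858] [ 0.0048  2.1063 -0.9701] [ 0.2164 -0.0849  0.0243] 0.06006529060223735
crop origin 126 165
supply 0.74 [207.7 230.7]
supply 0.58 [255.8 178. ]
supply_front 0.8 [247.5 171.1]
supply_front 0.79 [208.  219.3]
supply_back 0.7 [267.2 185.8]
supply_back 0.65 [210. 241.]
supply_back 0.43 [309.1 186.7]
17.6 [0.5668 0.2663 0.0859] [-0.041   1.0353 -1.6897] [ 0.1746 -0.0617  0.0197] 0.060191361181492535
side 0.89 [208.1, 234.9] [205.6582 220.489 ] 537
top 0.97 [167.4, 196.1] [155.323  194.0765] 407
(np.float64(377.2), 90)
tilt deg 91.83127076613536 grip at [0.0598 0.0062] 251.278431372549 min z -0.010566058170449675
tilt deg 86.53895762486184 grip at [0.0618 0.012 ] 424.0235294117647 min z -0.014245274880183054
```

View pics/s3.png

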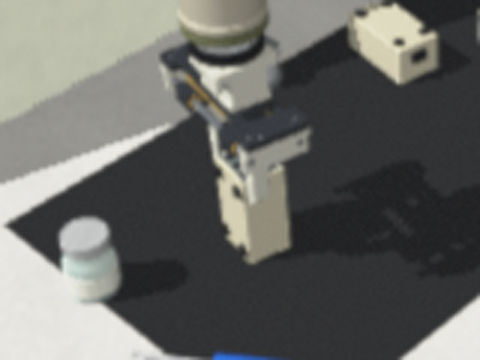

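The box now stands upright in the fingers. Letting go.

step_arm:
  deltas:
    - {"offset": [0,0,0],"roll": 0}
    - {"offset": [0,0,0],"roll": 0}
    - {"offset": [0,0,0],"roll": 0}
    - {"offset": [0,0,0],"roll": 0}
  fingers: 9.3

```text
t: 18.3
tool_pos: [0.5669, 0.2664, 0.0862]
orientation: [2.453, 1.963, 0.0]
force: [1.1, -0.1, 0.5]
opening: 0.0918
```

step_arm:
  deltas:
    - {"offset": [-1.5,0,-4],"roll": 0}
    - {"offset": [-2,0,-5],"roll": 0}
    - {"offset": [-2,0,-5],"roll": 0}
    - {"offset": [-2,0,-4],"roll": 0}
    - {"offset": [0,0,0],"roll": 0}

```text
t: 18.92
tool_pos: [0.5525, 0.1927, 0.2714]
orientation: [2.451, 1.959, 0.012]
force: [-0.6, 0.2, 0.4]
opening: 0.093
```

```bash
cat > up.py <<'E'
from h import *
np.set_printoptions(precision=4,suppress=True)
s=robot.read_state();print(s["t"],s["tool_pos"])
UP=[-.025,.025,-.03,.03,0,.110]  # local x = -cover dir..; body 50 deep, cover-feet axis
obs=[];g=np.array([.561,.235,.06])
for c in("wrist","top","side"):
    p=cams.read_camera(c);L=cams.silhouettes(p,"supply");q=proj(p,g)
    if not L: print(c,"none");continue
    d=min(L,key=lambda d:np.hypot(*(np.array(d["xy"])-q)));obs.append((p,d["mask"].astype(float)));print(c,d["score"],d["xy"],q,d["mask"].sum())
    if c=="wrist": save(p,"w4.png")
    for n in("supply_front","supply_back"):
        for e in cams.pinpoint(p,n): print("  ",n,round(e["score"],2),np.round(e["xy"],1),atz(p,e["xy"],.11))
    print(fit([obs[-1]],[g[0],g[1],-1.79],UP))
print("all",fit(obs,[g[0],g[1],-1.79],UP))
E
python3 up.py
```

```text
18.925 [0.5525 0.1927 0.2714]
wrist 0.27 [252.0, 123.4] [254.0612 138.6513] 2164
   supply_front 0.9 [253.7 122.4] [0.5658 0.2582 0.11  ]
   supply_back 0.66 [337.4 301.3] [ 0.6285 -0.0157  0.11  ]
(array([ 0.564 ,  0.2565, -1.7873]), np.float64(0.05105650393244174))
top 0.68 [169.2, 195.9] [170.3413 197.1992] 218
   supply_front 0.72 [158.5 196.8] [0.5584 0.2556 0.11  ]
   supply_front 0.64 [282.5 134.8] [ 0.7287 -0.0961  0.11  ]
   supply_back 0.98 [277.7 172.4] [ 0.6212 -0.08    0.11  ]
   supply_back 0.7 [166.7 197.4] [0.5563 0.2325 0.11  ]
(array([ 0.5602,  0.2408, -1.8431]), np.float64(1.6132757690232056))
side 0.92 [207.6, 230.3] [215.3504 227.4164] 771
   supply_front 0.97 [208.  219.3] [0.5606 0.2615 0.11  ]
   supply_front 0.72 [252.3 170.3] [ 0.6495 -0.0282  0.11  ]
   supply_back 0.97 [212.1 243.4] [0.4686 0.3272 0.11  ]
   supply_back 0.59 [264.7 183.9] [0.5595 0.0037 0.11  ]
(array([ 0.5632,  0.2589, -1.8294]), np.float64(0.04974949772386257))
all (array([ 0.5646,  0.257 , -1.8173]), np.float64(1.8010441280529075))
```

It stands free at (0.564, 0.257), front up. Taking it afresh.

step_arm:
  deltas:
    - {"offset": [3.3,-0.15,1],"roll": 0}
    - {"offset": [3.3,-0.15,2],"roll": 0}
    - {"offset": [0,0,4],"roll": 0}
    - {"offset": [0,0,4],"roll": 0}
    - {"offset": [0,0,4],"roll": 0}
    - {"offset": [0,0,3],"roll": 0}
    - {"offset": [0,0,2],"roll": 0}
    - {"offset": [0,0,0],"roll": 0}
    - {"offset": [0,0,0],"roll": 0}

```text
t: 20.65
tool_pos: [0.563, 0.2587, 0.0677]
orientation: [2.452, 1.962, 0.003]
force: [-0.0, 0.5, 0.6]
opening: 0.0929
```

step_arm:
  deltas:
    - {"offset": [0,0,0],"roll": 0}
    - {"offset": [0,0,0],"roll": 0}
    - {"offset": [0,0,0],"roll": 0}
    - {"offset": [0,0,0],"roll": 0}
    - {"offset": [0,0,0],"roll": 0}
    - {"offset": [0,0,0],"roll": 0}
  fingers: 5.0
  grip_force: 15

```text
t: 21.4
tool_pos: [0.5629, 0.2584, 0.0669]
orientation: [2.452, 1.962, 0.003]
force: [4.4, -0.7, 3.4]
opening: 0.0601
```

step_arm:
  deltas:
    - {"offset": [0,0,-1],"roll": 0}
    - {"offset": [0,0,-2],"roll": 0}
    - {"offset": [0,0,-2],"roll": 0}
    - {"offset": [0,0,0],"roll": 0}

```text
t: 21.9
tool_pos: [0.5638, 0.2591, 0.1196]
orientation: [2.452, 1.962, 0.008]
force: [1.6, -0.4, -3.6]
opening: 0.0602
```

```bash
python3 tilt.py
```

```text
21.9 [0.5638 0.2591 0.1196] [ 1.6002 -0.4388 -3.5936] [-0.0549 -0.0881 -0.0407] 0.06017616582221167
side 0.72 [205.9, 224.8] [207.178 211.351] 510
top 0.74 [161.9, 195.2] [154.2825 194.0321] 436
(np.float64(349.2941176470588), 85)
tilt deg 93.99196103889112 grip at [ 0.0362 -0.0054] 306.70588235294116 min z 0.04549186763011453
tilt deg 86.78680896758263 grip at [0.0458 0.0038] 560.0117647058823 min z 0.03606707262319773
```

step_arm:
  deltas:
    - {"offset": [-2,0.2,0],"roll": -0.03}
    - {"offset": [-4,0.3,0],"roll": 0}
    - {"offset": [-5,0.3,0],"roll": 0}
    - {"offset": [-5.5,0.3,0],"roll": 0}
    - {"offset": [-5.5,0.3,0],"roll": 0}
    - {"offset": [-5.5,0.3,0],"roll": 0}
    - {"offset": [-5,0.2,0],"roll": 0}
    - {"offset": [-4,0.2,0],"roll": 0}
    - {"offset": [-2,0.1,0],"roll": 0}
    - {"offset": [0,0,0],"roll": 0}
    - {"offset": [0,0,0],"roll": 0}

```text
t: 23.48
tool_pos: [0.5096, -0.1231, 0.1156]
orientation: [-2.422, -1.999, 0.0]
force: [0.7, 0.2, -4.1]
opening: 0.0599
```

```bash
cat > rel.py <<'E'
from h import *
np.set_printoptions(precision=4,suppress=True)
O=np.array([.4944,-.2223]);Y=-1.763;X=np.array([np.cos(Y),np.sin(Y)]);V=np.array([-X[1],X[0]])
def rr(p): d=np.asarray(p)[:2]-O;return np.array([d@X,d@V])*1000
if __name__=="__main__":
    s=robot.read_state();T=R.from_rotvec(s["orientation"]).as_matrix()
    print(s["t"],s["tool_pos"],"riser mm",rr(s["tool_pos"]),"yaw -x tool",np.arctan2(-T[1,0],-T[0,0]),s["force"],s["opening"])
E
python3 rel.py
```

```text
23.475 [ 0.5096 -0.1231  0.1156] riser mm [-100.3152   -4.0877] yaw -x tool -1.7618173665116872 [ 0.7408  0.2371 -4.0921] 0.05991548593594675
```

step_arm:
  deltas:
    - {"offset": [0,0.4,1.5],"roll": 0}
    - {"offset": [0,0,1.5],"roll": 0}
    - {"offset": [0,0,1.0],"roll": 0}
    - {"offset": [0,0,0.5],"roll": 0}
    - {"offset": [0,0,0.5],"roll": 0}
    - {"offset": [0,0,0],"roll": 0}

```text
t: 24.22
tool_pos: [0.5142, -0.1246, 0.0666]
orientation: [2.423, 1.999, 0.001]
force: [0.3, -0.5, -2.6]
opening: 0.0598
```

step_arm:
  deltas:
    - {"offset": [0,0,0],"roll": 0}
    - {"offset": [0,0,0],"roll": 0}
  grip_force: 6

```text
t: 24.48
tool_pos: [0.5142, -0.1247, 0.0666]
orientation: [2.423, 1.999, 0.001]
force: [-0.4, 0.6, -0.2]
opening: 0.0599
```

step_arm:
  deltas:
    - {"offset": [0.56,0,-0.05],"roll": 0}
    - {"offset": [0.56,0,-0.1],"roll": 0}
    - {"offset": [0.57,0,-0.05],"roll": 0}
    - {"offset": [0.57,0,-0.05],"roll": 0}
    - {"offset": [0.57,0,0.0],"roll": 0}
    - {"offset": [0.57,0,0.04],"roll": 0}
    - {"offset": [0.56,0,0.08],"roll": 0}
    - {"offset": [0.56,0,0.12],"roll": 0}
    - {"offset": [0.55,0,0.15],"roll": 0}

```text
t: 25.6
tool_pos: [0.5236, -0.0751, 0.0658]
orientation: [2.422, 1.999, -0.001]
force: [-6.3, -1.8, 9.4]
opening: 0.0604
```

```bash
python3 rel.py; python3 tilt.py
```

```text
25.6 [ 0.5236 -0.0751  0.0658] riser mm [-150.0723    0.5762] yaw -x tool -1.7617374078876165 [-6.304  -1.7921  9.4141] 0.060393528209755035
25.6 [ 0.5236 -0.0751  0.0658] [-6.304  -1.7921  9.4141] [-0.3976  1.2583  0.0211] 0.060393528209755035
side 0.85 [285.6, 196.4] [287.5975 184.1404] 567
top 0.89 [282.0, 153.3] [276.3746 207.6948] 697
(np.float64(222.43529411764706), 90)
tilt deg 104.1333050276687 grip at [ 0.0361 -0.0144] 135.77647058823527 min z -0.012821442592282784
tilt deg 93.24362495784405 grip at [ 0.0374 -0.0021] 1970.7450980392157 min z -0.009025777199602467
```

```bash
python3 look.py s4.png
```

```text
25.8 [ 0.5236 -0.0748  0.0657] [-3.8973 -0.528   4.9473] [-0.0534  0.7416 -0.0455] 0.06002567563680869
crop origin 207 128
supply 0.88 [254.7 176.6]
supply 0.79 [286.8 188.5]
supply_front 0.76 [288.7 175.5]
supply_front 0.7 [248.8 172.7]
supply_back 0.7 [267.3 185.7]
supply_back 0.55 [289.9 199.5]
```

View pics/s4.png

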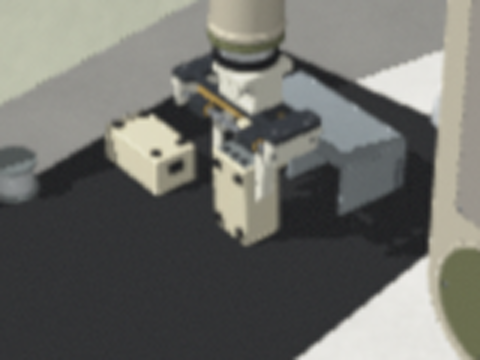

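The box slid on the mat rather than tipping; it is still about upright and about 10° leaned. Pressing doesn't turn it, so I'll stand it again and take a new grip on the cover side, just below mid-height. Gravity can then turn it in the pads towards its feet.

step_arm:
  deltas:
    - {"offset": [-0.5,0,0],"roll": 0}
    - {"offset": [-0.5,0,0],"roll": 0}
    - {"offset": [-0.5,0,0],"roll": 0}
    - {"offset": [-0.5,0,0],"roll": 0}
    - {"offset": [0,0,0],"roll": 0}
  grip_force: 3

```text
t: 26.62
tool_pos: [0.5198, -0.0951, 0.0649]
orientation: [2.423, 1.998, 0.0]
force: [-0.3, 0.8, 2.7]
opening: 0.0604
```

step_arm:
  deltas:
    - {"offset": [0,0,0],"roll": 0}
    - {"offset": [0,0,0],"roll": 0}
    - {"offset": [0,0,0],"roll": 0}
    - {"offset": [0,0,0],"roll": 0}
  fingers: 9.3

```text
t: 27.12
tool_pos: [0.5196, -0.0944, 0.0646]
orientation: [-2.423, -2.0, 0.0]
force: [-0.4, -0.3, 0.5]
opening: 0.0918
```

step_arm:
  deltas:
    - {"offset": [0,0,-4],"roll": 0}
    - {"offset": [-1.5,0,-5],"roll": 0}
    - {"offset": [-2,0,-5],"roll": 0}
    - {"offset": [-2,0,-4],"roll": 0}
    - {"offset": [0,0,0],"roll": 0}

```text
t: 27.75
tool_pos: [0.511, -0.1504, 0.2493]
orientation: [2.419, 1.993, 0.005]
force: [0.2, 0.6, 0.2]
opening: 0.0929
```

```bash
sed -i 's/g=np.array(.*/g=np.array([.520,-.095,.06])/; s/-1.79\]/-1.763]/g' up.py; python3 up.py; python3 rel.py
```

```text
27.75 [ 0.511  -0.1504  0.2493]
wrist 0.63 [251.8, 118.8] [253.4794 129.446 ] 2450
   supply_front 0.85 [413.8 103.8] [ 0.6985 -0.0987  0.11  ]
   supply_back 0.56 [247.9 210.1] [ 0.4953 -0.1852  0.11  ]
(array([ 0.5221, -0.0802, -1.7603]), np.float64(0.07073869547819128))
top 0.69 [277.9, 207.8] [282.9111 209.2666] 399
   supply_front 0.64 [278.4 210.1] [ 0.5156 -0.0795  0.11  ]
   supply_front 0.35 [117.1 236.2] [0.4505 0.3701 0.11  ]
   supply_back 0.75 [275.3 209.3] [ 0.5179 -0.0709  0.11  ]
   supply_back 0.59 [275.9 169.6] [ 0.6292 -0.0751  0.11  ]
(array([ 0.5233, -0.0787, -1.7026]), np.float64(0.1156813602634036))
side 0.79 [287.2, 188.8] [291.9149 187.79  ] 639
   supply_front 0.79 [250.2 172.6] [ 0.6448 -0.0126  0.11  ]
   supply_front 0.58 [291.  177.1] [ 0.5195 -0.0877  0.11  ]
   supply_front 0.35 [329.9 178.8] [ 0.4131 -0.1696  0.11  ]
   supply_back 0.7 [265.9 186. ] [0.5481 0.01   0.11  ]
(array([ 0.5198, -0.0783, -1.8674]), np.float64(0.07077234649728437))
all (array([ 0.5222, -0.0799, -1.7817]), np.float64(0.3063625625524075))
28.35 [ 0.5091 -0.1482  0.2444] riser mm [-75.4992   0.2534] yaw -x tool -1.7615523828402964 [ 0.122   0.2516 -0.0583] 0.09278948088354715
```

step_arm:
  deltas:
    - {"offset": [2.7,0,0],"roll": 0}
    - {"offset": [2.75,0,2],"roll": 0}
    - {"offset": [0,0,4],"roll": 0}
    - {"offset": [0,0,4],"roll": 0}
    - {"offset": [0,0,4],"roll": 0}
    - {"offset": [0,0,3],"roll": 0}
    - {"offset": [0,0,2],"roll": 0}
    - {"offset": [0,0,0],"roll": 0}
    - {"offset": [0,0,0],"roll": 0}

```text
t: 29.48
tool_pos: [0.5202, -0.0951, 0.0558]
orientation: [2.422, 1.999, 0.001]
force: [1.2, -0.7, -0.2]
opening: 0.093
```

```bash
python3 rel.py
```

```text
29.475 [ 0.5202 -0.0951  0.0558] riser mm [-129.8049    1.0013] yaw -x tool -1.7617426192079875 [ 1.2319 -0.7441 -0.2213] 0.09297354429661465
```

step_arm:
  deltas:
    - {"offset": [0,0,1.2],"roll": 0}
    - {"offset": [0,0,0.8],"roll": 0}
    - {"offset": [0,0,0.3],"roll": 0}
    - {"offset": [0,0,0],"roll": 0}

```text
t: 29.98
tool_pos: [0.5192, -0.0948, 0.0313]
orientation: [-2.423, -1.999, 0.001]
force: [-0.4, 0.5, 0.0]
opening: 0.0933
```

step_arm:
  deltas:
    - {"offset": [0,0,0],"roll": 0}
    - {"offset": [0,0,0],"roll": 0}
    - {"offset": [0,0,0],"roll": 0}
    - {"offset": [0,0,0],"roll": 0}
    - {"offset": [0,0,0],"roll": 0}
    - {"offset": [0,0,0],"roll": 0}
  fingers: 5.0
  grip_force: 8

```text
t: 30.72
tool_pos: [0.5196, -0.0949, 0.0319]
orientation: [2.423, 1.999, 0.0]
force: [-0.5, 0.3, 1.4]
opening: 0.0605
```

step_arm:
  deltas:
    - {"offset": [0,0,-0.5],"roll": 0}
    - {"offset": [0,0,-0.8],"roll": 0}
    - {"offset": [0,0,-0.8],"roll": 0}
    - {"offset": [0,0,-0.4],"roll": 0}
    - {"offset": [0,0,0],"roll": 0}
    - {"offset": [0,0,0],"roll": 0}

```text
t: 31.48
tool_pos: [0.5193, -0.0948, 0.0565]
orientation: [-2.423, -1.999, 0.0]
force: [0.8, -0.4, -3.5]
opening: 0.06
```

```bash
cat > tilt2.py <<'E'
# tilt about the pads: 90 = upright, 180 = on its feet; only the angle (and slip) is free
import sys
exec(open("tilt.py").read().split("best=")[0])
g=[float(v) for v in sys.argv[1:3]]
o=obs[:1]
for nm,o in(("side",obs[:1]),("top",obs[1:]),("both",obs)):
    C=[(cost((np.radians(a),g[0],g[1]),o),a) for a in range(70,200,4)];b=min(C);print(nm,b,"min z",pts((np.radians(b[1]),*g))[:,2].min())
E
python3 tilt2.py -.005 -.017
```

```text
31.475 [ 0.5193 -0.0948  0.0565] [ 0.8219 -0.4109 -3.5199] [-0.0562 -0.0091 -0.0257] 0.060043579770610915
side 0.6 [286.4, 187.4] [292.1304 184.3604] 505
top 0.23 [338.8, 190.9] [283.1768 209.2465] 1533
side (np.float64(206.66274509803918), 94) min z 0.022660079430950518
top (np.float64(3513.3176470588237), 94) min z 0.022660079430950518
both (np.float64(3719.9803921568628), 94) min z 0.022660079430950518
```

Lifted clear and still upright. Easing the grip in steps to let it turn.

step_arm:
  deltas:
    - {"offset": [0,0,0],"roll": 0}
    - {"offset": [0,0,0],"roll": 0}
    - {"offset": [0,0,0],"roll": 0}
  grip_force: 4

```text
t: 32.05
tool_pos: [0.5195, -0.0949, 0.0567]
orientation: [-2.423, -1.999, 0.0]
force: [0.3, 1.0, -3.4]
opening: 0.0599
```

```bash
python3 tilt2.py -.005 -.017 | grep -v both
```

```text
32.05 [ 0.5195 -0.0949  0.0567] [ 0.3255  1.0157 -3.3867] [-0.1066 -0.0499 -0.0271] 0.059905343530470063
side 0.78 [287.9, 188.5] [292.1049 184.2859] 499
top 0.83 [282.6, 151.6] [283.2021 209.1804] 743
side (np.float64(215.10980392156858), 94) min z 0.02286396720033345
top (np.float64(1930.2039215686275), 94) min z 0.02286396720033345
```

step_arm:
  deltas:
    - {"offset": [0,0,-0.4],"roll": 0}
    - {"offset": [0,0,0.4],"roll": 0}
    - {"offset": [0,0,-0.4],"roll": 0}
    - {"offset": [0,0,0.4],"roll": 0}
  grip_force: 3.2

```text
t: 32.75
tool_pos: [0.5202, -0.0951, 0.0574]
orientation: [2.422, 1.999, 0.001]
force: [0.1, -0.6, -3.8]
opening: 0.06
```

```bash
python3 tilt2.py -.005 -.017 | grep -v both
```

```text
32.75 [ 0.5202 -0.0951  0.0574] [ 0.0638 -0.5883 -3.8098] [-0.1066 -0.0923  0.0242] 0.059984677131106695
side 0.63 [288.3, 188.3] [292.0034 184.0572] 478
top 0.61 [279.7, 151.9] [283.2619 208.9549] 698
side (np.float64(196.34509803921566), 102) min z 0.018928939560225132
top (np.float64(1842.5764705882352), 94) min z 0.02348432576686956
```

step_arm:
  deltas:
    - {"offset": [0,0,-0.9],"roll": 0}
    - {"offset": [0,0,0.9],"roll": 0}
    - {"offset": [0,0,-0.9],"roll": 0}
    - {"offset": [0,0,0.9],"roll": 0}
    - {"offset": [0,0,-0.9],"roll": 0}
    - {"offset": [0,0,0.9],"roll": 0}
    - {"offset": [0,0,0],"roll": 0}
  grip_force: 3.0

```text
t: 33.83
tool_pos: [0.5188, -0.0947, 0.0557]
orientation: [-2.422, -1.999, 0.001]
force: [-0.3, -0.2, -3.7]
opening: 0.0595
```

```bash
python3 tilt2.py -.005 -.017 | grep -v both; python3 tilt.py|tail -2
```

```text
33.825 [ 0.5188 -0.0947  0.0557] [-0.3377 -0.2179 -3.7295] [-0.0834  0.0036 -0.0197] 0.059524773550190244
side 0.91 [286.1, 188.2] [292.2201 184.6155] 466
top 0.67 [282.0, 153.4] [283.1262 209.4459] 682
side (np.float64(259.81960784313725), 114) min z 0.012588490746249355
top (np.float64(1808.635294117647), 94) min z 0.02186676788865518
tilt deg 114.17993762304889 grip at [ 0.0117 -0.0168] 134.278431372549 min z -0.001667255241189075
tilt deg 93.6403332082188 grip at [ 0.0166 -0.0123] 2184.2039215686273 min z 0.0017153719934242945
```

It has turned about 24° and slipped down to touch the mat. Gravity, sliding friction and pressing should all help it turn from here, so I'll press down while moving outward.

step_arm:
  deltas:
    - {"offset": [0.3,0,0.2],"roll": 0}
    - {"offset": [0.4,0,0.2],"roll": 0}
    - {"offset": [0.4,0,0.2],"roll": 0}
    - {"offset": [0.4,0,0.2],"roll": 0}
    - {"offset": [0.4,0,0.2],"roll": 0}
    - {"offset": [0.4,0,0.2],"roll": 0}
    - {"offset": [0,0,0],"roll": 0}
  grip_force: 3.0

```text
t: 35.1
tool_pos: [0.5241, -0.0718, 0.0445]
orientation: [-2.423, -2.0, -0.001]
force: [0.4, 1.8, 1.3]
opening: 0.0596
```

```bash
python3 look.py s5.png; python3 tilt.py|tail -2;python3 rel.py
```

```text
35.1 [ 0.5241 -0.0718  0.0445] [0.427  1.8468 1.2945] [ 0.2095 -0.0496 -0.0036] 0.05956108195940239
crop origin 206 133
supply 0.94 [285.  189.9]
supply 0.89 [255.6 176.8]
supply_front 0.74 [280.7 183.6]
supply_front 0.72 [251.1 172.5]
supply_back 0.94 [266.3 183.1]
supply_back 0.61 [294.5 197.7]
supply_back 0.49 [157.7 256.2]
supply_back 0.18 [280.1 184.5]
tilt deg 122.85366434936115 grip at [ 0.0055 -0.0105] 117.64313725490197 min z -0.005562612760885115
tilt deg 92.95555765874468 grip at [ 0.006  -0.0104] 2367.0 min z 0.000733461410813383
35.5 [ 0.524  -0.0724  0.0447] riser mm [-152.7436    0.3905] yaw -x tool -1.7620050688997726 [ 0.0771  1.3311 -0.4904] 0.059769331872782244
```

View pics/s5.png

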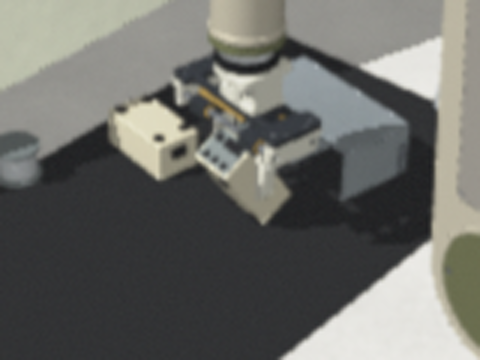

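The box leans about 45° with its front up and outward, turning as wanted. Continuing down.

step_arm:
  deltas:
    - {"offset": [0.2,0,0.3],"roll": 0}
    - {"offset": [0.2,0,0.3],"roll": 0}
    - {"offset": [0.2,0,0.3],"roll": 0}
    - {"offset": [0.2,0,0.3],"roll": 0}
    - {"offset": [0.1,0,0.3],"roll": 0}
    - {"offset": [0.1,0,0.3],"roll": 0}
    - {"offset": [0.1,0,0.3],"roll": 0}
    - {"offset": [0,0,0.2],"roll": 0}
    - {"offset": [0,0,0],"roll": 0}
  grip_force: 3.0

```text
t: 36.62
tool_pos: [0.5259, -0.0615, 0.0214]
orientation: [-2.423, -2.0, 0.0]
force: [1.3, 2.4, -0.0]
opening: 0.0601
```

```bash
python3 look.py s6.png; python3 tilt.py|tail -2;python3 rel.py
```

```text
36.625 [ 0.5259 -0.0615  0.0214] [ 1.3108  2.4266 -0.0328] [ 0.1764 -0.4021  0.0715] 0.060078538355142284
crop origin 204 139
supply 0.72 [254.8 180.7]
supply 0.65 [283.5 196.1]
supply_front 0.79 [250.7 174.5]
supply_front 0.76 [270.2 191. ]
supply_back 0.88 [288.1 199. ]
supply_back 0.64 [264.4 182.9]
supply_back 0.54 [194.9 288.4]
tilt deg -38.594987866469864 grip at [ 0.0148 -0.0014] 170.84705882352938 min z -0.004797123811129171
tilt deg -4.500327872639231 grip at [ 0.0448 -0.0225] 2732.7921568627453 min z 0.03491540018378986
37.025 [ 0.5256 -0.0617  0.0215] riser mm [-163.6494   -0.0152] yaw -x tool -1.7619000475138962 [ 1.5366  1.3271 -1.9184] 0.059872041519882686
```

View pics/s6.png

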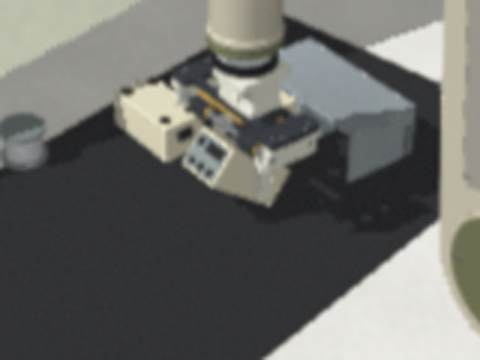

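step_arm:
  deltas:
    - {"offset": [0.1,0,0.2],"roll": 0}
    - {"offset": [0.1,0,0.2],"roll": 0}
    - {"offset": [0,0,0.2],"roll": 0}
    - {"offset": [0,0,0.2],"roll": 0}
    - {"offset": [0,0,0.2],"roll": 0}
    - {"offset": [0,0,0.2],"roll": 0}
    - {"offset": [0,0,0],"roll": 0}
  grip_force: 3.0

```text
t: 37.9
tool_pos: [0.5262, -0.0596, 0.0094]
orientation: [-2.423, -1.999, 0.0]
force: [0.5, 2.4, -0.2]
opening: 0.0601
```

```bash
cat > tilt3.py <<'E'
exec(open("tilt.py").read().split("best=")[0])
o=obs[:1]
res=[]
for a in range(130,190,8):
    r=minimize(lambda v:cost((np.radians(a),v[0],v[1]),o)+4e3*abs(pts((np.radians(a),v[0],v[1]))[:,2].min()+(0.0 if a<140 else -.003)),[.0,-.01],method="Nelder-Mead",options=dict(initial_simplex=[[0,-.01],[.015,-.01],[0,.0]]))
    res.append((round(r.fun),a,r.x))
for x in sorted(res,key=lambda x:x[0])[:4]: print(x)
E
python3 tilt3.py; python3 look.py s7.png; python3 rel.py
```

```text
37.9 [ 0.5262 -0.0596  0.0094] [ 0.4979  2.3851 -0.2153] [ 0.1944 -0.1051 -0.0126] 0.06008351954258521
side 0.92 [274.1, 199.7] [283.9271 198.6796] 444
top 0.82 [280.6, 153.6] [270.4314 207.9045] 756
(216, 146, array([-0.0587, -0.0102]))
(228, 154, array([-0.0521, -0.0038]))
(241, 138, array([-0.0546, -0.0159]))
(243, 162, array([-0.0378,  0.0021]))
38.1 [ 0.5262 -0.0597  0.0095] [ 0.3258  1.85   -1.1313] [ 0.1376 -0.1242  0.02  ] 0.06007392800474124
crop origin 203 142
supply 0.77 [255.4 177.5]
supply 0.73 [279.1 196. ]
supply 0.62 [156.  257.6]
supply 0.42 [268.6 198.9]
supply_front 0.68 [267.  197.2]
supply_front 0.67 [251.2 172.3]
supply_back 0.66 [267.5 184.1]
supply_back 0.57 [289.5 196. ]
38.3 [ 0.5261 -0.0597  0.0095] riser mm [-165.6622    0.1026] yaw -x tool -1.7618832251799668 [ 0.4704  0.5187 -2.2031] 0.06019275574704412
```

```bash
cat > plane.py <<'E'
from rel import *
p=cams.read_camera("side")
for n in("supply_front","supply_back","supply"):
    for e in cams.pinpoint(p,n):
        o,d=ray(p,e["xy"]);V3=np.array([*V,0]);t=-(o-[*O,0])@V3/(d@V3);q=o+t*d;print(n,round(e["score"],2),np.round(e["xy"]),"riser x,y",rr(q),"z",q[2])
E
python3 plane.py
```

```text
supply_front 0.7 [249. 172.] riser x,y [-310.9634   -0.    ] z 0.2002465580131293
supply_front 0.66 [267. 199.] riser x,y [-240.6714    0.    ] z 0.059458157792595556
supply_back 0.82 [266. 180.] riser x,y [-245.6964    0.    ] z 0.14252964828646508
supply_back 0.73 [278. 195.] riser x,y [-191.7042    0.    ] z 0.05785740781497717
supply_back 0.71 [290. 195.] riser x,y [-139.4127   -0.    ] z 0.03462485112776004
supply 0.78 [279. 195.] riser x,y [-189.9134   -0.    ] z 0.054011861750985046
supply 0.56 [256. 177.] riser x,y [-283.4138   -0.    ] z 0.17141545741321862
```

step_arm:
  deltas:
    - {"offset": [0,0,-0.6],"roll": 0}
    - {"offset": [0,0,-0.6],"roll": 0}
    - {"offset": [0,0,0.6],"roll": 0}
    - {"offset": [0,0,-0.6],"roll": 0}
    - {"offset": [0,0,0.6],"roll": 0}
    - {"offset": [0,0,-0.6],"roll": 0}
    - {"offset": [0,0,0.6],"roll": 0}
    - {"offset": [0,0,0.3],"roll": 0}
    - {"offset": [0,0,0.3],"roll": 0}
    - {"offset": [0,0,0],"roll": 0}
  grip_force: 3.0

```text
t: 39.75
tool_pos: [0.527, -0.0596, 0.0099]
orientation: [2.423, 1.999, 0.001]
force: [3.5, -0.1, -0.1]
opening: 0.06
```

```bash
python3 plane.py;python3 look.py s8.png
```

```text
supply_front 0.89 [266. 207.] riser x,y [-243.9937    0.    ] z 0.027361025534911265
supply_front 0.8 [248. 172.] riser x,y [-312.8122   -0.    ] z 0.20292036906606103
supply_back 0.97 [268. 185.] riser x,y [-237.6067   -0.    ] z 0.11859385142927348
supply_back 0.87 [290. 192.] riser x,y [-138.3726    0.    ] z 0.04700700342346065
supply_back 0.57 [266. 205.] riser x,y [-242.6307    0.    ] z 0.03421508823191255
supply 0.74 [276. 200.] riser x,y [-201.2566    0.    ] z 0.03807954585588358
supply 0.69 [253. 179.] riser x,y [-296.6581   -0.    ] z 0.1685760039733858
supply 0.68 [155. 260.] riser x,y [-668.6397   -0.    ] z 0.02032472742924174
39.95 [ 0.5267 -0.0596  0.0099] [ 3.2935 -0.4242  1.2767] [-0.0768 -0.5485  0.018 ] 0.06016881312711861
crop origin 203 142
supply 0.87 [257.2 178.4]
supply 0.84 [278.5 202.7]
supply_front 0.92 [267.7 206.7]
supply_front 0.67 [247.4 171.6]
supply_back 0.93 [266.6 184.4]
supply_back 0.84 [291.2 192.4]
```

View pics/s8.png

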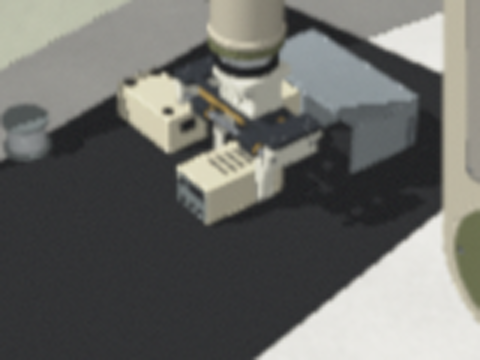

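The supply is on its feet, vents up and front panel outward. Letting go.

step_arm:
  deltas:
    - {"offset": [0,0,0.3],"roll": 0}
    - {"offset": [0,0,0.0],"roll": 0}
    - {"offset": [0,0,0],"roll": 0}
  grip_force: 3.0

```text
t: 40.52
tool_pos: [0.5264, -0.0596, 0.0067]
orientation: [2.423, 1.999, 0.0]
force: [3.3, -0.2, 2.0]
opening: 0.0601
```

step_arm:
  deltas:
    - {"offset": [0,0,0],"roll": 0}
    - {"offset": [0,0,0],"roll": 0}
    - {"offset": [0,0,0],"roll": 0}
    - {"offset": [0,0,0],"roll": 0}
  fingers: 9.3

```text
t: 41.02
tool_pos: [0.5261, -0.0595, 0.0065]
orientation: [-2.423, -1.999, 0.0]
force: [0.1, 0.0, -0.1]
opening: 0.0917
```

step_arm:
  deltas:
    - {"offset": [0,0,-4],"roll": 0}
    - {"offset": [0,0,-5],"roll": 0}
    - {"offset": [0,0,-5],"roll": 0}
    - {"offset": [0,0,-5],"roll": 0}
    - {"offset": [-2,0,-3],"roll": 0}
    - {"offset": [-3,0,0],"roll": 0}
    - {"offset": [0,0,0],"roll": 0}
    - {"offset": [0,0,0],"roll": 0}

```text
t: 42.02
tool_pos: [0.5166, -0.1082, 0.2263]
orientation: [-2.423, -1.998, 0.0]
force: [-0.7, 0.6, -1.1]
opening: 0.0932
```

```bash
cat > flat.py <<'E'
from rel import *
import sys
g=np.array([float(sys.argv[1]),float(sys.argv[2]),.027]);obs=[];print(robot.read_state()["t"])
for c in sys.argv[3:]:
    p=cams.read_camera(c);L=cams.silhouettes(p,"supply");q=proj(p,g);save(p,"f_"+c+".png")
    for n in("supply_front","supply_back"):
        for e in cams.pinpoint(p,n):
            w=atz(p,e["xy"],.027)
            if np.hypot(*(w-g)[:2])<.09: print("  ",c,n,round(e["score"],2),w,rr(w))
    d=min(L,key=lambda d:np.hypot(*(np.array(d["xy"])-q)));obs.append((p,d["mask"].astype(float)))
    r=fit([obs[-1]],[g[0],g[1],-1.763],[-.055,.055,-.03,.03,.004,.054]);print(c,d["score"],d["mask"].sum(),r,"riser",rr(r[0]))
E
python3 flat.py .531 -.035 wrist top side; python3 rel.py
```

```text
42.025
   wrist supply_front 0.68 [0.5406 0.0182 0.027 ] [-244.9104   -0.571 ]
   wrist supply_back 0.61 [ 0.5189 -0.0909  0.027 ] [-133.6533   -1.062 ]
wrist 0.87 4550 (array([ 0.53  , -0.0384, -1.7643]), np.float64(0.019188106011635425)) riser [-187.276    -0.1641]
   top supply_front 0.61 [0.536  0.0162 0.027 ] [-242.0238   -4.7538]
   top supply_back 0.38 [0.536  0.0198 0.027 ] [-245.5892   -5.3853]
top 0.7 360 (array([ 0.5311, -0.0311, -1.7827]), np.float64(1.212222222222222)) riser [-194.698    -0.5497]
   side supply_front 0.77 [0.5413 0.0215 0.027 ] [-248.2306   -0.4838]
   side supply_back 0.87 [ 0.5302 -0.1058  0.027 ] [-121.1547   12.845 ]
side 0.6 694 (array([ 0.5282, -0.0356, -1.7286]), np.float64(0.05348364129513477)) riser [-189.743   -2.482]
42.625 [ 0.5169 -0.1086  0.2268] riser mm [-115.9166    0.3377] yaw -x tool -1.761658158892966 [-0.2516 -0.4215 -0.1168] 0.09307583754913812
```

It stands on its feet, centred on the bay and aligned, with its back about 93 mm in front of the mouth. Now to the front side, with the fingers nearly closed, for the push.

step_arm:
  deltas:
    - {"offset": [4,0,0],"roll": 0}
    - {"offset": [5,0,0],"roll": 0}
    - {"offset": [5,0,0],"roll": 0}
    - {"offset": [2.4,0,0],"roll": 0}
    - {"offset": [0,0,4],"roll": 0}
    - {"offset": [0,0,4],"roll": 0}
    - {"offset": [0,0,4],"roll": 0}
    - {"offset": [0,0,4],"roll": 0}
    - {"offset": [0,0,3],"roll": 0}
    - {"offset": [0,0,2],"roll": 0}
    - {"offset": [0,0,0],"roll": 0}
    - {"offset": [0,0,0],"roll": 0}
  fingers: 2.0
  grip_force: 15

```text
t: 44.12
tool_pos: [0.5487, 0.0524, 0.0177]
orientation: [2.423, 1.999, 0.001]
force: [0.0, 0.4, 0.7]
opening: 0.0203
```

```bash
python3 rel.py
```

```text
44.125 [0.5487 0.0524 0.0177] riser mm [-279.9738    0.8327] yaw -x tool -1.7618021136751791 [0.0344 0.3595 0.6949] 0.02029898274671352
```

step_arm:
  deltas:
    - {"offset": [-1.0,0,0.2],"roll": 0}
    - {"offset": [-0.8,0,0],"roll": 0}
    - {"offset": [-0.5,0,0],"roll": 0}
    - {"offset": [-0.4,0,0],"roll": 0}
    - {"offset": [-0.5,0,0],"roll": 0}
    - {"offset": [-0.7,0,0],"roll": 0}
    - {"offset": [-0.8,0,0],"roll": 0}
    - {"offset": [-0.8,0,0],"roll": 0}
    - {"offset": [-0.8,0,0],"roll": 0}
    - {"offset": [-0.8,0,0],"roll": 0}
    - {"offset": [-0.8,0,0],"roll": 0}
    - {"offset": [-0.8,0,0],"roll": 0}

```text
t: 45.62
tool_pos: [0.5315, -0.0335, 0.0149]
orientation: [2.423, 1.999, 0.001]
force: [1.0, 3.5, 3.8]
opening: 0.0201
```

```bash
python3 rel.py; python3 flat.py .515 -.11 top side
```

```text
45.625 [ 0.5315 -0.0335  0.0149] riser mm [-192.3775    0.3942] yaw -x tool -1.7618431518592403 [0.9969 3.5081 3.8262] 0.02010148105927014
45.625
   top supply_back 0.67 [ 0.5175 -0.1519  0.027 ] [-73.5055   9.2534]
top 0.93 759 (array([ 0.4936, -0.0867, -1.272 ]), np.float64(2.0395928595417088)) riser [-132.9396  -26.6745]
   side supply_front 0.65 [ 0.5269 -0.0341  0.027 ] [-190.9864   -4.0203]
   side supply_back 0.54 [ 0.5089 -0.1516  0.027 ] [-72.1281   0.7234]
side 0.7 256 (array([ 0.4932, -0.0931, -1.1771]), np.float64(1.4068014705882352)) riser [-126.6037  -25.8659]
```

step_arm:
  deltas:
    - {"offset": [-0.8,0,0],"roll": 0}
    - {"offset": [-0.8,0,0],"roll": 0}
    - {"offset": [-0.8,0,0],"roll": 0}
    - {"offset": [-0.8,0,0],"roll": 0}
    - {"offset": [-0.8,0,0],"roll": 0}
    - {"offset": [-0.8,0,0],"roll": 0}

```text
t: 46.78
tool_pos: [0.5222, -0.0808, 0.0147]
orientation: [-2.423, -1.999, 0.0]
force: [0.0, 1.8, -1.2]
opening: 0.0197
```

step_arm:
  deltas:
    - {"offset": [-0.8,0,0],"roll": 0}
    - {"offset": [-0.8,0,0],"roll": 0}
    - {"offset": [-0.8,0,0],"roll": 0}
    - {"offset": [-0.8,0,0],"roll": 0}
    - {"offset": [-0.6,0,0],"roll": 0}
    - {"offset": [-0.6,0,0],"roll": 0}

```text
t: 47.52
tool_pos: [0.5139, -0.1237, 0.0148]
orientation: [-2.423, -1.999, -0.0]
force: [-0.1, 2.4, -0.3]
opening: 0.02
```

```bash
python3 rel.py
```

```text
47.525 [ 0.5139 -0.1237  0.0148] riser mm [-100.4906    0.36  ] yaw -x tool -1.7618638723214595 [-0.0568  2.3663 -0.3435] 0.01995781336709373
```

step_arm:
  deltas:
    - {"offset": [-0.5,0,0],"roll": 0}
    - {"offset": [-0.5,0,0],"roll": 0}
    - {"offset": [-0.5,0,0],"roll": 0}
    - {"offset": [-0.3,0,0],"roll": 0}
    - {"offset": [-0.2,0,0],"roll": 0}

```text
t: 48.15
tool_pos: [0.5102, -0.1431, 0.0148]
orientation: [-2.423, -1.999, -0.0]
force: [0.1, 2.1, -0.5]
opening: 0.0199
```

step_arm:
  deltas:
    - {"offset": [-0.2,0,0],"roll": 0}
    - {"offset": [-0.2,0,0],"roll": 0}

```text
t: 48.4
tool_pos: [0.5095, -0.147, 0.0147]
orientation: [2.423, 2.0, 0.0]
force: [0.7, 2.5, -0.3]
opening: 0.0202
```

step_arm:
  deltas:
    - {"offset": [-0.2,0,0],"roll": 0}

```text
t: 48.52
tool_pos: [0.5091, -0.149, 0.0148]
orientation: [2.423, 2.0, 0.0]
force: [0.7, 2.3, -0.1]
opening: 0.0202
```

step_arm:
  deltas:
    - {"offset": [-0.2,0,0],"roll": 0}

```text
t: 48.65
tool_pos: [0.5087, -0.1509, 0.0147]
orientation: [-2.423, -1.999, -0.0]
force: [0.3, 8.6, 1.5]
opening: 0.0201
```

step_arm:
  deltas:
    - {"offset": [-0.2,0,0],"roll": 0}

```text
t: 48.78
tool_pos: [0.5087, -0.1509, 0.0148]
orientation: [-2.421, -1.998, -0.004]
force: [4.0, 18.6, 2.3]
opening: 0.0204
```

step_arm:
  deltas:
    - {"offset": [-0.1,0,0],"roll": 0}

```text
t: 48.9
tool_pos: [0.5087, -0.1509, 0.0148]
orientation: [-2.42, -1.998, -0.006]
force: [3.3, 20.5, 4.3]
opening: 0.0198
```

The force climbed sharply and motion stopped at the expected place, so it has seated against the stop. Backing off.

step_arm:
  deltas:
    - {"offset": [0.4,0,0],"roll": 0}
    - {"offset": [1,0,0],"roll": 0}
    - {"offset": [2,0,0],"roll": 0}
    - {"offset": [3,0,0],"roll": 0}
    - {"offset": [1,0,-4],"roll": 0}
    - {"offset": [0,0,-5],"roll": 0}
    - {"offset": [0,0,-5],"roll": 0}
    - {"offset": [-5,0,-5],"roll": 0}
    - {"offset": [-5,0,-3],"roll": 0}
    - {"offset": [-5,0,0],"roll": 0}
    - {"offset": [0,0,0],"roll": 0}
    - {"offset": [0,0,0],"roll": 0}

```text
t: 50.4
tool_pos: [0.4946, -0.2224, 0.2285]
orientation: [-2.423, -1.998, 0.0]
force: [0.6, 0.6, -0.6]
opening: 0.0199
```

```bash
python3 - <<'E'
from rel import *
s=robot.read_state();print(s["t"],s["tool_pos"],s["force"])
p=cams.read_camera("wrist")
for e in cams.pinpoint(p,"supply_front"): w=atz(p,e["xy"],.027);print("wrist front",round(e["score"],2),e["xy"],rr(w))
q=cams.read_camera("side")
for e in cams.pinpoint(q,"supply_front"): w=atz(q,e["xy"],.027);print("side front",round(e["score"],2),e["xy"],rr(w))
a=p["pixels"][40:240,160:430,::-1];b=q["pixels"][140:290-50,230:390,::-1]
a=cv2.resize(a,None,fx=2,fy=2,interpolation=2);b=cv2.resize(b,(240,150),interpolation=2)
c=np.zeros((600,540,3),np.uint8);c[:400]=a;c[400:550,:240]=b
f=q["pixels"][130:330,130:400,::-1];c[400:,250:]=cv2.resize(f,(290,200));cv2.imwrite("pics/end.png",c)
for n in("spool","jar","driver","tin","supply"):
    print(n,[(round(d["score"],2),np.round(d["xy"])) for d in cams.pinpoint(q,n)])
E
```

```text
50.4 [ 0.4946 -0.2224  0.2285] [ 0.6367  0.5924 -0.6429]
wrist front 0.78 [255.3, 122.3] [-65.0418  -0.7574]
wrist front 0.57 [442.5, 41.5] [-162.1816  230.9968]
side front 0.64 [249.2, 170.1] [-159.2933  227.2607]
side front 0.55 [303.1, 187.0] [-64.6066  15.4341]
spool [(0.56, array([213., 191.]))]
jar [(0.69, array([156., 260.]))]
driver [(0.77, array([197., 286.])), (0.48, array([329., 177.]))]
tin []
supply [(0.58, array([256., 179.])), (0.57, array([315., 184.]))]
```

View pics/end.png

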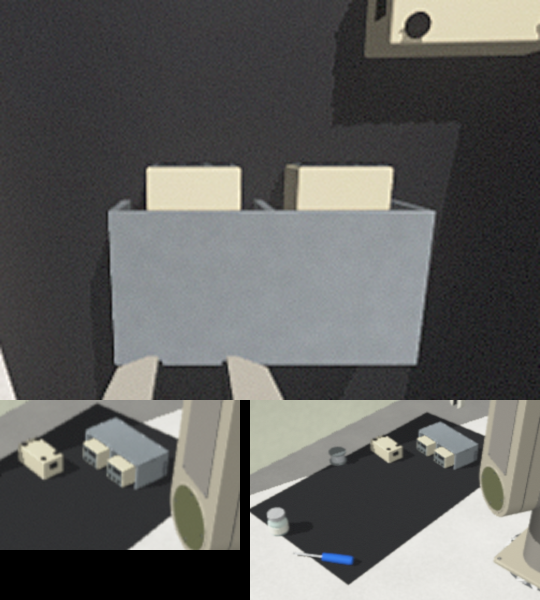

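The two supplies line up (top edges both at row ~167 in the wrist crop), with their fronts flush and vents up. The bystanders I can see haven't moved. Handing in.

```bash
python3 -c "
from plant import robot
print(robot.close_job())"
```

```text
the job is handed in; nothing more can be done
None
```

The supply is in the bay, on its feet and against the stop, in line with the supply next to it. I handed the job in just after 50 s on the robot clock, with the arm clear of everything.

**What I did:**
1. Lifted the supply by its front end and let it swing in the pads until it stood on its back end, then let go.
2. Took it afresh and carried it in front of the bay.
3. My first try at tipping it down only made it slide on the mat. I let it stand on its back end again, took a new grip on the cover side and turned it down onto its feet.
4. Let go with its back about 93 mm in front of the bay mouth, then pushed it straight in.

**Last checks:**
- **Seating:** the push stopped where expected, and the force rose to about 20 N.
- **Front panel:** the wrist camera put it at riser x = −65 mm, y = −1 mm; home is x = −65 mm.
- **Alignment:** the picture shows both supplies flush, with their vents up.
- **Bystanders:** the look-alike, spool, jar and driver are where they were.

**Failed or in disagreement:**
- The side camera put the front's sideways position at +15 mm, with a low score. The wrist view and picture don't support that.
- The tin was not detected in the last side picture. The arm never went near it.
- Some of the outline-based tilt and position fits failed along the way, so I judged those moments from the pictures.

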